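# Unlock the folding stay and shut the pastry bin

### The job

Close the wooden pastry bin for the night. Its lid is propped up by a folding stay: lift the stay's knee by its knob, up and towards the front of the bin, past centre so that the stay unlocks; then lower the lid under control, never letting it drop. Press its front edge down, gently and by feel, until it has snapped past the catch and stands firmly home on the buffer pin, never leaning hard on the lid, and leave the things in and around the bin where they are.

Things in the scene. Friction and masses are not known exactly. Their poses are not given: they have to be found in the camera images.
- bin: Light-wood pastry bin, fixed to the worktop: 220 deep (x) x 240 wide (y), rim 110 mm high. Origin: centre of its underside; +x to its hinged back, -x to its front (roughly to the robot), +y to its left, z up. Lid hinge line along y at x = 110, z = 110 mm. Inside the middle of its front wall is a grey catch block with a sprung nose and a buffer pin.
- lid (a joint): Angle of the wooden lid (226 x 248 x 12 mm, 0.4 kg) about its hinge, rad: 0 = propped open (75 degrees up), grows as it is lowered. Fully home is somewhere from 1.22 to 1.30 (unknown: the catch block is set differently on each bin). The hinge is stiff: unlocked, the lid stays where it is left and takes 1 to 6 N at the front edge to move on. With the stay locked it cannot be lowered.
- lid_front (a point): The place to press: point on the lid's upper (outer) face, on its middle line, at the 90 mm wide front lip over a 30 mm apron, 222 mm from the hinge line, 12 mm above the underside. Home, it lies at x = -112, y = 0, z = 122 to 140 mm of the bin (unknown). Its z axis points out of the upper face.
- stay_foot (a point): Lower pivot of the steel folding stay, outside the bin's right (-y) wall at x = -20, y = -128, z = 75 mm of the bin. The stay moves in the bin's x-z plane: two equal flat bars 13 x 4 mm, 93.6 mm between pivots, one from this foot to the knee, one from the knee to the lid's right edge, 130 mm from the hinge. The knob circles this foot.
- knob (a point): Centre of the black round knob on the knee: 16 mm diameter, 38 mm long, along the bin's -y, 36 mm out from the stay's plane, fixed to the lower bar; 21 mm end flange. It runs on a 93.6 mm circle about stay_foot. Locked: x = 34, z = 151 mm of the bin, 8 mm behind and below centre. Lifting it up and forward takes about 5 N. Lid home: about x = -111, z = 93 to 101 mm, 2 rad on.
- stay_knee (a joint): Fold of the stay's knee, rad: 0 = locked on its stop, just past centre; 0.17 = dead straight (centre); it grows as the knee is lifted and folds, 0.71 with the lid lowered by 0.06 rad, about 2.9 with the lid home. It is stiff enough to stay where it is left.
- muffin: Muffin, 85 mm wide and 73 mm high, standing loose in the bin; origin at its underside.
- espresso_cup: White espresso cup with a handle, 60 mm wide, 56 mm high, loose, left of the bin; origin at its underside.
- salt_shaker: Salt shaker, 44 mm wide, 90 mm high, loose, behind the bin to the right; origin at its underside.
- sugar_1: White sugar sachet, 64 x 31 x 9 mm, loose, right of the bin near its front.
- sugar_2: Brown sugar sachet, 64 x 31 x 8 mm, loose, right of the bin.
- cup_lid_1: White cup lid, 85 mm wide, 16 mm high, loose, left of the bin near its back.
- buffer_pin (a joint): Sprung buffer pin on the catch block that the lid comes down on, m: 0 = standing out, 0.006 = pressed in fully, its firm stop: the lid is home. Over these last 6 mm the lid snaps past the catch nose; pressing there takes about 6 to 12 N at the front lip, and the force rises steeply at the stop. Once home the lid stays.

How it is judged (in metres and radians):
On the way:
1. the knee is lifted past centre and the stay unlocked (value of joint stay_knee above 0.3 rad), for 0.1 s.
At the end, for the whole second after the job is handed in: The lid is home: snapped past the catch and standing on the buffer pin, pressed in to within 1.7 mm of its 6 mm travel, and at rest (value of joint buffer_pin above 0.0043 m and velocity of joint lid between -0.05 and 0.05 rad/s); the robot touches nothing.
It fails at once if the lid was pushed with more than 25 N (contact force between lid and the fingers above 25 N or contact force between lid and the arm above 25 N).
It fails at once if the lid was dropped or slammed (faster than 2 rad/s) (velocity of joint lid above 2 rad/s).
It fails at once if a thing in or round the bin was moved by more than 30 mm (distance of any of muffin, espresso_cup, salt_shaker, sugar_1, sugar_2, cup_lid_1 from where it was at the start of the episode above 0.03 m).
It also fails if it takes over 67 s, if anything falls off the work surface, if the arm or the gripper's body presses on something with over 40 N, if the wrist force passes 120 N, or if a joint passes its speed limit or range.

### The arm

A 6-joint arm with a two-finger parallel gripper is mounted at the origin on a cart in front of the work surface, level with it; the furniture and walls round the work are solid. World frame = base frame: x ahead of the robot, y to its left, z up, the work surface at z = 0. Lengths are in m, angles in degrees, forces in N, time in s.
With the tool pointing down it reaches from about 0.275 to 0.75 m from the base axis. Payload 10.2 kg.
Tool frame: the origin (TCP) lies midway between the tips of the shut fingers; the grasp point (between the pads) lies grip_point_offset behind it (grip_point_offset is the distance from the TCP to the grasp point, in m); z points along the fingers, y is the direction in which the jaws open and shut (so a half turn about z gives the same grasp; the last joint's range is limited). The gripper opens to 85 mm and grips with 20 to 120 N. Pads are 22 mm wide; open, the fingers measure 114 mm over their backs; the gripper's body (76 mm by 85 mm) begins 54 mm behind the grasp point. The pads swing forward as they close: fully open they stand 13 mm farther back than shut.
Start: joints at [-84.42, 17.928, 85.812, -0, 76.261, -12.8], TCP at [0.166, -0.498, 0.231] pointing down, gripper open.
Joint ranges: [-168.41, 168.41], [-55.51, 124.54], [10.69, 146.95], [-70.63, 250.63], [1, 178], [-165.06, 165.06]. Speed limits (degrees/s): [136.94, 136.94, 172.46, 180, 180, 180].

### API

Orientations are given as a 3x3 rotation matrix whose columns are the frame's x, y, z axes.
In Python, from rig import get_state, get_image, get_calibration, sign_off, cut_out, tip_of, grip_point_offset gives the robot as it stands.
- The arm moves only by the tool servo_tool, never from a script. Its argument "series" is a list of rows, each an object of numbers: "dx", "dy", "dz": the shift along the world's x, y, z in cm; "ax", "ay", "az": the turn, a rotation vector about the world's x, y, z in degrees. In form: [{"dx": .., "dy": .., "dz": .., "ax": .., "ay": .., "az": ..}, ...]. A call has exactly 10 rows; each row shifts and turns the pose as measured when the row begins; what a row does not reach is not made up. A row lasts 1/12 s, in which the tool goes at most 41.7 mm and 7.16 degrees, less where a joint would pass 70% of its speed; a pose out of reach is approached as far as the arm can. A call with a gripper value outside its range is refused whole. "hand" is the closure in counts, from 0 (fully open) to 255 (shut), set as the call begins (left out, the last holds). The fingers move at their own pace and stop on an object; "newtons" is the grip in N (left out, the last holds). Time passes only in rows, so rows that do not move let the fingers close, or fill a call up. It gives the time, the measured TCP pose, the force and the opening at its end, in the units of the state.
- get_state(): the state, without advancing time (a new reading comes with each control period).
- get_image(name): name is "scene" or "top" or "wrist"; returns the picture (384x512x3 uint8, red, green, blue); there is no depth.
- get_calibration(name): a dict with "intrinsics" (3x3 intrinsics, pixels), "k1" (the pictures are not rectified: a ray, as slopes to the right and down, at radius r is drawn at 1 + k1 r^2 times it, then the intrinsics apply), "xyz" and "orientation" of the camera in the world. Camera axes: x right, y up, looking along -z (the intrinsics and any distortion apply to the point x, -y, -z); pixel columns grow to the right and rows downward; lengths in m; the calibration is good to about 2 mm. A picture is of the moment at which its call begins: read the wrist's pose just before it. get_calibration takes no time and is no camera call; for the wrist camera it gives the pose at the moment of the call.
- sign_off(): hands the job in, once; it reports no verdict.
Trained networks look in the newest picture that a camera, given by its name, has taken for a name from the list of things; names that differ only in an ending like _2 or _b are one class to them, and where a whole thing is asked for, a point or a joint stands for the part that bears it (a point fixed in the world has none). Each returns a list of dicts, best first, with "score" (0 to 1); they miss things now and then, are a little off and sometimes report something else, mostly with a low value. They report only what shows in the picture. A call takes as long as a camera call.
- cut_out(camera, label): "mask" (384x512 bool, what is visible of it) and "centre" ([row, column] in pixels, amid what is visible of it).
- tip_of(camera, label): "centre" ([row, column] in pixels: a listed point, or the origin of a listed thing).
The state is a dict: "t": time; "qpos": joint angles; "joint_vel": joint speeds; "joint_torque": joint torques, N m; "tool_pos": TCP position; "orientation": TCP orientation; "contact_force": force on the tool from outside, world axes, zero at the start; "torque": the same for the moment, N m; "finger_gap": finger opening in m.
Only numpy, scipy, OpenCV 4.12 (cv2) and the standard library are available. Lean on these libraries where they do the work, as an engineer would, in place of code of your own. Each camera call takes 0.05 s, during which the arm holds its last target. There are 200 camera calls.

## Working session

There is one attempt and no reset: what is moved stays moved. The work goes in short steps, Python scripts to look and compute and a tool call to move; the robot and the scene stay as the last step left them, time stands still between calls to the robot, and variables do not carry over. Pictures are saved under pics/ and viewed, about 8 in all and at most 12, crops included, and the job is handed in when it is done.

Besides the shell and the picture viewer there is one more tool, called after "Call:" as name(argument=value, ...), one argument or row to a line, values as JSON. servo_tool: Moves the arm, as the interface text tells. Its arguments: {"type":"object","properties":{"series":{"type":"array","items":{"type":"object","properties":{"dx":{"type":"number"},"dy":{"type":"number"},"dz":{"type":"number"},"ax":{"type":"number"},"ay":{"type":"number"},"az":{"type":"number"}}}},"hand":{"type":"number"},"newtons":{"type":"number"}},"required":["series"]}

```bash
ls; mkdir -p pics
cat > h.py <<'E'
import numpy as np, cv2
from rig import *
def proj(cal,P):
    R=np.array(cal["orientation"]);c=(np.atleast_2d(P)-np.array(cal["xyz"]))@R
    a=c[:,0]/-c[:,2];b=-c[:,1]/-c[:,2];s=1+cal["k1"]*(a*a+b*b)
    K=np.array(cal["intrinsics"]);return np.c_[K[0,0]*a*s+K[0,2],K[1,1]*b*s+K[1,2]]
def binpose(p): # x,y,yaw deg
    t=np.radians(p[2]);return np.array([[np.cos(t),-np.sin(t),0],[np.sin(t),np.cos(t),0],[0,0,1]]),np.array([p[0],p[1],0])
E
python3 - <<'E'
from h import *
print(get_state(), grip_point_offset)
for n in ["scene","top"]:
    im=get_image(n);cv2.imwrite(f"pics/{n}0.png",im[...,::-1]);print(n,get_calibration(n))
    for l in ["lid_front","stay_foot","knob","bin","muffin","espresso_cup","salt_shaker","cup_lid_1","sugar_1"]:
        print(n,l,[(np.round(d["centre"],1),round(d["score"],2)) for d in tip_of(n,l)[:3]])
E
```

```text
pics
{'t': 0.0, 'qpos': array([-8.44191305e+01,  1.79597467e+01,  8.58545601e+01,  8.81041109e-04,
        7.62594949e+01, -1.27971672e+01]), 'joint_vel': array([ 0.06868686, -0.06928733, -0.06113885,  0.02342821, -0.00900879,
        0.04243472]), 'joint_torque': array([ 8.39411587e-04, -4.12261963e+01, -2.59741312e+01, -1.65264105e-04,
        4.20312543e-03, -1.27675389e-05]), 'tool_pos': array([ 0.1655152 , -0.49795926,  0.23072875]), 'orientation': array([[ 9.48998112e-01,  3.15281734e-01, -1.10400632e-04],
       [ 3.15281611e-01, -9.48997291e-01,  1.28342989e-03],
       [ 2.99872102e-04, -1.25277983e-03, -9.99999170e-01]]), 'contact_force': array([ 0.19584423,  0.10909276, -0.66430695]), 'torque': array([-0.0158012 ,  0.07783156,  0.04065205]), 'finger_gap': 0.08586855560495135} 0.0187
scene {'intrinsics': array([[475.08973507,   0.        , 246.13741089],
       [  0.        , 475.08973507, 193.63574528],
       [  0.        ,   0.        ,   1.        ]]), 'k1': -0.005307250934491611, 'xyz': array([ 0.19311108, -0.60452959,  1.13539886]), 'orientation': array([[ 0.83464656,
[... 787 characters left out ...]
       ,   1.        ]]), 'k1': -0.15568047795279238, 'xyz': array([0.56118479, 0.05283717, 1.32830731]), 'orientation': array([[-0.0267381 ,  0.99927018, -0.02727954],
       [-0.99952593, -0.02630834,  0.01599317],
       [ 0.01526382,  0.02769424,  0.9994999 ]])}
top lid_front []
top stay_foot [(array([207.6, 288.2]), 0.7)]
top knob [(array([192.5, 304.2]), 0.65)]
top bin [(array([192.7, 243.1]), 0.63)]
top muffin [(array([179.3, 241.2]), 0.73), (array([166.3, 178.7]), 0.19)]
top espresso_cup [(array([192.3, 168.4]), 0.77)]
top salt_shaker [(array([158.8, 304.2]), 0.66)]
top cup_lid_1 [(array([155.4, 302. ]), 0.28)]
top sugar_1 [(array([198.8, 327.6]), 0.76), (array([233.7, 303. ]), 0.6)]
```

```bash
cat >> h.py <<'E'
def lidpt(q,s=.222,h=.012,y=0):
    e=np.radians(75)-q;return np.array([.110-s*np.cos(e)+h*np.sin(e),y,.110+s*np.sin(e)+h*np.cos(e)])
FOOT=np.array([-.020,-.128,.075])
E
python3 - <<'E'
from h import *
from scipy.optimize import least_squares
K=np.array([.034,-.164,.151])
obs=[("scene",lidpt(0),(151.2,258.5)),("scene",FOOT,(261.1,250.5)),("scene",K,(244.4,277.7)),("top",FOOT,(207.6,288.2)),("top",K,(192.5,304.2)),("top",np.zeros(3),(192.7,243.1))]
cal={n:get_calibration(n) for n in("scene","top")}
def f(p):
    R,t=binpose(p);return np.concatenate([proj(cal[n],R@P+t)[0]-np.array(o)[::-1] for n,P,o in obs])
r=least_squares(f,[.6,0,0],loss="soft_l1",x_scale=[.1,.1,10]);print(r.x,r.fun.reshape(-1,2).round(1))
R,t=binpose(r.x);print("foot",R@FOOT+t,"knob",R@K+t,"lidfront",R@lidpt(0)+t)
pts=[lidpt(0),FOOT,K]+[[x,y,.11] for x in(-.11,.11) for y in(-.12,.12)]+[[x,y,0] for x in(-.11,.11) for y in(-.12,.12)]
ims=[]
for n in cal:
    im=cv2.imread(f"pics/{n}0.png")
    im=cv2.resize(im,None,fx=2,fy=2)
    for q in proj(cal[n],np.array(pts)@R.T+t): cv2.circle(im,tuple(int(v*2) for v in q),3,(255,0,255),1)
    ims.append(im[200:700,250:750] if n=="scene" else im[150:650,250:750])
cv2.imwrite("pics/a.png",cv2.resize(np.hstack(ims),(800,400)))
E
```

```text
[ 0.5933193   0.06165143 -7.85856003] [[ 0.3 -1.2]
 [ 0.  -0.4]
 [-1.   3. ]
 [-0.8 -0.2]
 [ 1.5 -3.8]
 [ 0.1  3.3]]
foot [ 0.55600592 -0.06241191  0.075     ] knob [ 0.60457658 -0.10545714  0.151     ] lidfront [0.65685028 0.05288261 0.32754136]
```

View pics/a.png

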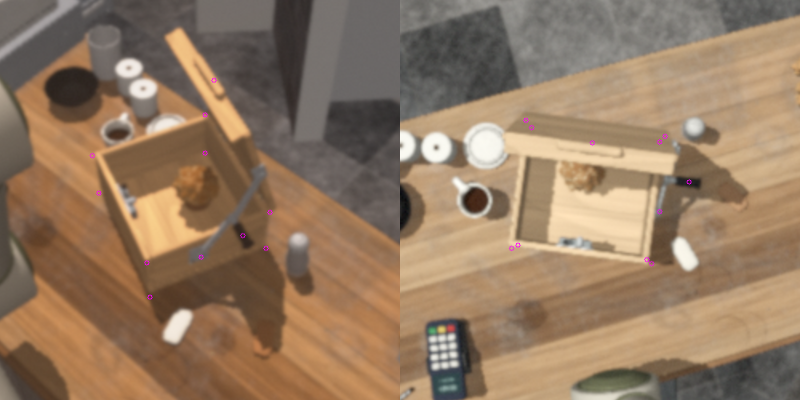

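```bash
cat >> h.py <<'E'
from scipy.spatial.transform import Rotation as Ro
from scipy.optimize import brentq
BP=[ 0.5933193,0.06165143,-7.85856003]; RB,TB=binpose(BP); L=.0936
def stay(th): # knob angle th(rad, about foot, from +x up) -> lid q, fold
    k=FOOT[[0,2]]+L*np.array([np.cos(th),np.sin(th)])
    g=lambda q:np.hypot(*(lidpt(q,.130,A0)[[0,2]]-k))-L
    return k
def toolR(tilt=20):
    return (Ro.from_euler('z',BP[2],degrees=True)*Ro.from_euler('x',tilt,degrees=True)).as_matrix()@np.array([[0,1,0],[1,0,0],[0,0,-1.]])
def delta(P,R=None,n=10):
    s=get_state();d=(np.array(P)-s["tool_pos"])*100
    rv=np.zeros(3) if R is None else Ro.from_matrix(R@s["orientation"].T).as_rotvec(degrees=True)
    print("t",round(s["t"],2),"F",s["contact_force"].round(1),"gap",round(s["finger_gap"],4),"| total d cm",d.round(2),"rv",rv.round(1),"| per row",(d/n).round(2),(rv/n).round(2))
def knobw(th,out=.036): 
    return RB@np.array([FOOT[0]+L*np.cos(th),FOOT[1]-out,FOOT[2]+L*np.sin(th)])+TB
E
python3 - <<'E'
from h import *
R=toolR();print(R.round(3))
z=R[:,2];th=np.arctan2(.076,.054)
g=knobw(th,.034);T=g+z*grip_point_offset;print("grasp TCP",T,"pre",T-.08*z)
delta(T-.08*z,R)
# lid q vs knob angle: A offset from hinge: choose height h so locked is consistent
f=lambda h:np.hypot(*(lidpt(0,np.sqrt(.13**2-h*h),h)[[0,2]]-np.array([.034,.151])))-L
hs=np.linspace(-.02,.02,9);print([(round(h,3),round(f(h)*1e3,2)) for h in hs])
E
```

```text
[[ 0.128  0.991  0.047]
 [ 0.931 -0.137  0.339]
 [ 0.342 -0.    -0.94 ]]
grasp TCP [ 0.6059363  -0.09716944  0.13372863] pre [ 0.6021952  -0.12427409  0.20890404]
t 1.0 F [-0.5 -0.5  0.1] gap 0.0856 | total d cm [43.67 37.39 -2.24] rv [ 16.2 -13.5  63.1] | per row [ 4.37  3.74 -0.22] [ 1.62 -1.35  6.31]
[(np.float64(-0.02), np.float64(-12.25)), (np.float64(-0.015), np.float64(-8.95)), (np.float64(-0.01), np.float64(-5.65)), (np.float64(-0.005), np.float64(-2.33)), (np.float64(0.0), np.float64(0.98)), (np.float64(0.005), np.float64(4.3)), (np.float64(0.01), np.float64(7.63)), (np.float64(0.015), np.float64(10.96)), (np.float64(0.02), np.float64(14.3))]
```

Call:
servo_tool(
  series=[
    {"dx":2.2,"dy":1.9,"dz":0.2,"ax":0.8,"ay":-0.7,"az":3.15},
    {"dx":2.2,"dy":1.9,"dz":0.2,"ax":0.8,"ay":-0.7,"az":3.15},
    {"dx":2.2,"dy":1.9,"dz":0.2,"ax":0.8,"ay":-0.7,"az":3.15},
    {"dx":2.2,"dy":1.9,"dz":0.2,"ax":0.8,"ay":-0.7,"az":3.15},
    {"dx":2.2,"dy":1.9,"dz":0.2,"ax":0.8,"ay":-0.7,"az":3.15},
    {"dx":2.2,"dy":1.9,"dz":0.2,"ax":0.8,"ay":-0.7,"az":3.15},
    {"dx":2.2,"dy":1.9,"dz":0.2,"ax":0.8,"ay":-0.7,"az":3.15},
    {"dx":2.2,"dy":1.9,"dz":0.2,"ax":0.8,"ay":-0.7,"az":3.15},
    {"dx":2.2,"dy":1.9,"dz":0.2,"ax":0.8,"ay":-0.7,"az":3.15},
    {"dx":2.2,"dy":1.9,"dz":0.2,"ax":0.8,"ay":-0.7,"az":3.15},
  ],
  hand=0,
  newtons=60,
)

```text
t: 1.83
tool_pos: [0.3904, -0.3013, 0.252]
orientation: [[0.623, 0.778, 0.079], [0.761, -0.626, 0.171], [0.183, -0.047, -0.982]]
contact_force: [0.4, -0.9, 0.0]
finger_gap: 0.0851
```

Run:
```python
from h import *
R=toolR();z=R[:,2];T=knobw(np.arctan2(.076,.054),.034)+z*grip_point_offset
delta(T-.08*z,R)
```

```text
t 1.83 F [ 0.4 -0.9  0. ] gap 0.0851 | total d cm [21.17 17.7  -4.31] rv [ 7.7 -6.3 30.6] | per row [ 2.12  1.77 -0.43] [ 0.77 -0.63  3.06]
```

Call:
servo_tool(
  series=[
    {"dx":2.1,"dy":1.75,"dz":-0.4,"ax":0.8,"ay":-0.6,"az":3.1},
    {"dx":2.1,"dy":1.75,"dz":-0.4,"ax":0.8,"ay":-0.6,"az":3.1},
    {"dx":2.1,"dy":1.75,"dz":-0.4,"ax":0.8,"ay":-0.6,"az":3.1},
    {"dx":2.1,"dy":1.75,"dz":-0.4,"ax":0.8,"ay":-0.6,"az":3.1},
    {"dx":2.1,"dy":1.75,"dz":-0.4,"ax":0.8,"ay":-0.6,"az":3.1},
    {"dx":2.1,"dy":1.75,"dz":-0.4,"ax":0.8,"ay":-0.6,"az":3.1},
    {"dx":2.1,"dy":1.75,"dz":-0.4,"ax":0.8,"ay":-0.6,"az":3.1},
    {"dx":2.1,"dy":1.75,"dz":-0.4,"ax":0.8,"ay":-0.6,"az":3.1},
    {"dx":2.1,"dy":1.75,"dz":-0.4,"ax":0.8,"ay":-0.6,"az":3.1},
    {"dx":1.6,"dy":1.4,"dz":-0.4,"ax":0.4,"ay":-0.4,"az":2},
  ],
)

```text
t: 2.67
tool_pos: [0.6059, -0.1188, 0.2119]
orientation: [[0.113, 0.993, 0.042], [0.932, -0.121, 0.341], [0.343, 0.0, -0.939]]
contact_force: [-0.4, -0.5, 0.2]
finger_gap: 0.0858
```

Run:
```python
from h import *
R=toolR();z=R[:,2];K=knobw(np.arctan2(.076,.054));T=knobw(np.arctan2(.076,.054),.034)+z*grip_point_offset
delta(T,R)
im=get_image("wrist");c=get_calibration("wrist");u=proj(c,K)[0]
print(u[::-1],[(d["centre"],d["score"]) for d in tip_of("wrist","knob")])
a=im[...,::-1].copy();cv2.circle(a,tuple(int(v) for v in u),4,(255,0,255),1)
b=cv2.resize(get_image("scene")[100:350,120:380,::-1],None,fx=1.5,fy=1.5)
o=np.zeros((384,910,3),np.uint8);o[:384,:512]=a;o[:375,515:905]=b;cv2.imwrite("pics/b.png",cv2.resize(o,(800,338)))
```

```text
t 2.67 F [-0.4 -0.5  0.2] gap 0.0858 | total d cm [ 0.    2.16 -7.82] rv [-0.1  0.  -0.9] | per row [ 0.    0.22 -0.78] [-0.01  0.   -0.09]
[219.7967776  252.25530872] [([217.0, 255.4], 0.79)]
```

View pics/b.png

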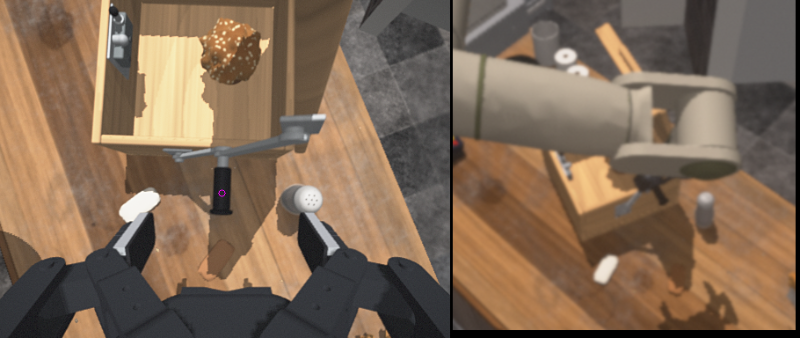

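Call:
servo_tool(
  series=[
    {"dx":0,"dy":0.24,"dz":-0.87},
    {"dx":0,"dy":0.24,"dz":-0.87},
    {"dx":0,"dy":0.24,"dz":-0.87},
    {"dx":0,"dy":0.24,"dz":-0.87},
    {"dx":0,"dy":0.24,"dz":-0.87},
    {"dx":0,"dy":0.24,"dz":-0.87},
    {"dx":0,"dy":0.24,"dz":-0.87},
    {"dx":0,"dy":0.24,"dz":-0.87},
    {"dx":0,"dy":0.2,"dz":-0.8},
    {"dx":0,"dy":0,"dz":0},
  ],
)

```text
$.series[0]: bad value
```

Call:
servo_tool(
  series=[
    {},
    {},
    {},
    {},
    {},
    {},
    {},
    {},
    {},
    {},
  ],
  hand=255,
  newtons=60,
)

```text
$.series[0]: bad value
```

```bash
cat >> h.py <<'E'
def A(q): return lidpt(q,.13,-.0015)[[0,2]]
def qth(q): # knob angle for lid angle q (bars folded forward), fold
    v=A(q)-FOOT[[0,2]];D=np.hypot(*v);f=2*np.arccos(min(1,D/2/L));return np.arctan2(v[1],v[0])+f/2,f+.17
E
python3 - <<'E'
from h import *
R=toolR();z=R[:,2];th0=np.arctan2(.076,.054)
delta(knobw(th0,.034)+z*grip_point_offset,R)
for q in [0,.02,.06,.1,.2,.4,.6,.8,1,1.2,1.25,1.3]: print(q,np.round(qth(q),3), np.round((knobw(qth(q)[0])-knobw(th0))*100,2))
E
```

```text
t 2.82 F [-0.6 -0.5  0.5] gap 0.0859 | total d cm [ 0.09  2.2  -7.78] rv [-0.  -0.1 -0.8] | per row [ 0.01  0.22 -0.78] [-0.   -0.01 -0.08]
0 [1.14  0.378] [-1.5   0.21  0.87]
0.02 [1.222 0.523] [-2.2   0.3   1.17]
0.06 [1.334 0.708] [-3.19  0.44  1.47]
0.1 [1.423 0.848] [-4.    0.55  1.63]
0.2 [1.607 1.12 ] [-5.7   0.79  1.72]
0.4 [1.911 1.537] [-8.46  1.17  1.19]
0.6 [2.179 1.887] [-10.67   1.47   0.05]
0.8 [2.428 2.206] [-12.38   1.71  -1.5 ]
1 [2.661 2.507] [-13.59   1.88  -3.31]
1.2 [2.871 2.797] [-14.31   1.97  -5.13]
1.25 [2.917 2.868] [-14.41   1.99  -5.54]
1.3 [2.956 2.939] [-14.48   2.    -5.9 ]
```

Call:
servo_tool(
  series=[
    {"dx":0,"dy":0.24,"dz":-0.87,"ax":0,"ay":0,"az":0},
    {"dx":0,"dy":0.24,"dz":-0.87,"ax":0,"ay":0,"az":0},
    {"dx":0,"dy":0.24,"dz":-0.87,"ax":0,"ay":0,"az":0},
    {"dx":0,"dy":0.24,"dz":-0.87,"ax":0,"ay":0,"az":0},
    {"dx":0,"dy":0.24,"dz":-0.87,"ax":0,"ay":0,"az":0},
    {"dx":0,"dy":0.24,"dz":-0.87,"ax":0,"ay":0,"az":0},
    {"dx":0,"dy":0.24,"dz":-0.87,"ax":0,"ay":0,"az":0},
    {"dx":0,"dy":0.24,"dz":-0.87,"ax":0,"ay":0,"az":0},
    {"dx":0.1,"dy":0.24,"dz":-0.8,"ax":0,"ay":0,"az":0},
    {"dx":0,"dy":0,"dz":0,"ax":0,"ay":0,"az":0},
  ],
)

```text
t: 3.65
tool_pos: [0.6032, -0.098, 0.1256]
orientation: [[0.121, 0.992, 0.041], [0.932, -0.128, 0.339], [0.342, -0.003, -0.94]]
contact_force: [0.8, 0.1, -0.5]
finger_gap: 0.0853
```

Call:
servo_tool(
  series=[
    {"dx":0,"dy":0,"dz":0,"ax":0,"ay":0,"az":0},
    {"dx":0,"dy":0,"dz":0,"ax":0,"ay":0,"az":0},
    {"dx":0,"dy":0,"dz":0,"ax":0,"ay":0,"az":0},
    {"dx":0,"dy":0,"dz":0,"ax":0,"ay":0,"az":0},
    {"dx":0,"dy":0,"dz":0,"ax":0,"ay":0,"az":0},
    {"dx":0,"dy":0,"dz":0,"ax":0,"ay":0,"az":0},
    {"dx":0,"dy":0,"dz":0,"ax":0,"ay":0,"az":0},
    {"dx":0,"dy":0,"dz":0,"ax":0,"ay":0,"az":0},
    {"dx":0,"dy":0,"dz":0,"ax":0,"ay":0,"az":0},
    {"dx":0,"dy":0,"dz":0,"ax":0,"ay":0,"az":0},
  ],
  hand=255,
  newtons=60,
)

```text
t: 4.48
tool_pos: [0.6038, -0.0984, 0.1267]
orientation: [[0.122, 0.992, 0.043], [0.932, -0.13, 0.339], [0.341, -0.002, -0.94]]
contact_force: [-0.7, 1.6, 0.1]
finger_gap: 0.0144
```

Run:
```python
from h import *
R=toolR();z=R[:,2];th0=np.arctan2(.076,.054)
delta(knobw(th0,.034)+z*grip_point_offset,R)
```

```text
t 4.48 F [-0.7  1.6  0.1] gap 0.0144 | total d cm [0.22 0.12 0.7 ] rv [ 0.  -0.1 -0.4] | per row [0.02 0.01 0.07] [ 0.   -0.01 -0.04]
```

Call:
servo_tool(
  series=[
    {"dx":-0.29,"dy":0.04,"dz":0.2,"ax":0,"ay":0,"az":0},
    {"dx":-0.3,"dy":0.04,"dz":0.19,"ax":0,"ay":0,"az":0},
    {"dx":-0.31,"dy":0.04,"dz":0.18,"ax":0,"ay":0,"az":0},
    {"dx":-0.31,"dy":0.04,"dz":0.17,"ax":0,"ay":0,"az":0},
    {"dx":-0.32,"dy":0.04,"dz":0.155,"ax":0,"ay":0,"az":0},
    {"dx":-0.325,"dy":0.045,"dz":0.14,"ax":0,"ay":0,"az":0},
    {"dx":-0.33,"dy":0.045,"dz":0.13,"ax":0,"ay":0,"az":0},
    {"dx":-0.335,"dy":0.045,"dz":0.115,"ax":0,"ay":0,"az":0},
    {"dx":-0.34,"dy":0.045,"dz":0.1,"ax":0,"ay":0,"az":0},
    {"dx":-0.34,"dy":0.045,"dz":0.09,"ax":0,"ay":0,"az":0},
  ],
)

```text
t: 5.32
tool_pos: [0.5791, -0.0943, 0.1417]
orientation: [[0.124, 0.99, 0.071], [0.932, -0.14, 0.334], [0.341, 0.025, -0.94]]
contact_force: [5.6, 0.9, 3.9]
finger_gap: 0.0143
```

```bash
cat >> h.py <<'E'
O0=np.array([.6038,-.0984,.1267])-knobw(np.arctan2(.076,.054)) # tcp-knob offset at grip
def arc():
    s=get_state();k=RB.T@(s["tool_pos"]-O0-TB)-FOOT
    th=np.arctan2(k[2],k[0]);print("t",round(s["t"],2),"F",s["contact_force"].round(1),"gap",round(s["finger_gap"],4),"th",th.round(3),"r mm",np.hypot(k[0],k[2])*1e3,"out",-k[1]*1e3)
    return s,th
def nxt(a,b,n=10):
    s,_=arc();prev=s["tool_pos"]
    for i in range(1,n+1):
        p=knobw(a+(b-a)*i/n)+O0; print(((p-prev)*100).round(2)); prev=p
E
python3 - <<'E'
from h import *
s,th=arc(); nxt(th,1.65)
E
```

```text
t 5.32 F [5.6 0.9 3.9] gap 0.0143 th 1.261 r mm 95.8813416866469 out 35.35662833424674
t 5.32 F [5.6 0.9 3.9] gap 0.0143 th 1.261 r mm 95.8813416866469 out 35.35662833424674
[-0.42 -0.01 -0.11]
[-0.35  0.05  0.09]
[-0.35  0.05  0.08]
[-0.35  0.05  0.06]
[-0.36  0.05  0.05]
[-0.36  0.05  0.03]
[-0.36  0.05  0.02]
[-0.36  0.05  0.01]
[-0.36  0.05 -0.01]
[-0.36  0.05 -0.02]
```

Call:
servo_tool(
  series=[
    {"dx":-0.42,"dy":0.04,"dz":0.04,"ax":0,"ay":0,"az":0},
    {"dx":-0.42,"dy":0.06,"dz":0.08,"ax":0,"ay":0,"az":0},
    {"dx":-0.42,"dy":0.06,"dz":0.08,"ax":0,"ay":0,"az":0},
    {"dx":-0.42,"dy":0.06,"dz":0.06,"ax":0,"ay":0,"az":0},
    {"dx":-0.42,"dy":0.06,"dz":0.05,"ax":0,"ay":0,"az":0},
    {"dx":-0.42,"dy":0.06,"dz":0.03,"ax":0,"ay":0,"az":0},
    {"dx":-0.42,"dy":0.06,"dz":0.02,"ax":0,"ay":0,"az":0},
    {"dx":-0.42,"dy":0.06,"dz":0.01,"ax":0,"ay":0,"az":0},
    {"dx":-0.42,"dy":0.06,"dz":-0.01,"ax":0,"ay":0,"az":0},
    {"dx":-0.42,"dy":0.06,"dz":-0.03,"ax":0,"ay":0,"az":0},
  ],
)

```text
t: 6.15
tool_pos: [0.5474, -0.0893, 0.1486]
orientation: [[0.12, 0.987, 0.111], [0.934, -0.15, 0.325], [0.338, 0.064, -0.939]]
contact_force: [9.6, 2.0, -6.2]
finger_gap: 0.0144
```

Run:
```python
from h import *
s,th=arc(); nxt(th,2.05)
im=get_image("scene");print([(d["centre"],d["score"]) for d in tip_of("scene","lid_front")])
c=get_calibration("scene");print(np.round([proj(c,RB@lidpt(q)+TB)[0][::-1] for q in(0,.1,.2,.3)],0))
cv2.imwrite("pics/c.png",cv2.resize(im[80:350,100:420,::-1],None,fx=1.6,fy=1.6))
```

```text
t 6.15 F [ 9.6  2.  -6.2] gap 0.0144 th 1.6 r mm 98.27532589026447 out 34.664719044842165
t 6.15 F [ 9.6  2.  -6.2] gap 0.0144 th 1.6 r mm 98.27532589026447 out 34.664719044842165
[-0.42 -0.08 -0.49]
[-0.42  0.06 -0.04]
[-0.41  0.06 -0.06]
[-0.41  0.06 -0.08]
[-0.41  0.06 -0.1 ]
[-0.4   0.06 -0.12]
[-0.4   0.05 -0.13]
[-0.39  0.05 -0.15]
[-0.38  0.05 -0.17]
[-0.37  0.05 -0.19]
[([159.0, 241.5], 0.89)]
[[150. 259.]
 [155. 251.]
 [160. 243.]
 [165. 235.]]
```

View pics/c.png

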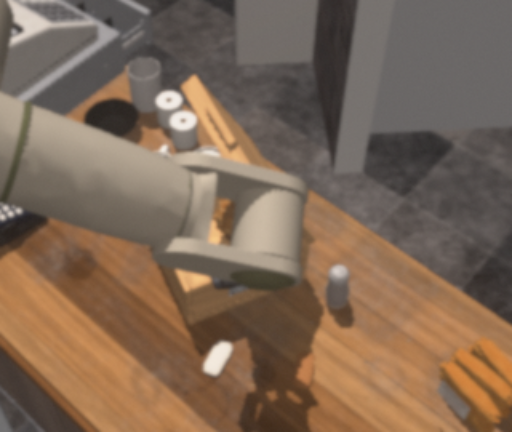

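```bash
cat >> h.py <<'E'
RG=np.array([[0.122,0.992,0.043],[0.932,-0.13,0.339],[0.341,-0.002,-0.94]]); OT=RG.T@O0
def arc():
    s=get_state();k=RB.T@(s["tool_pos"]-s["orientation"]@OT-TB)-FOOT
    th=np.arctan2(k[2],k[0]);print("t",round(s["t"],2),"F",s["contact_force"].round(1),"gap",round(s["finger_gap"],4),"th",th.round(3),"r mm",np.hypot(k[0],k[2])*1e3,"out",-k[1]*1e3,"rv",Ro.from_matrix(RG@s["orientation"].T).as_rotvec(degrees=True).round(1))
    return s,th
def nxt(b,n=10):
    s,a=arc();prev=s["tool_pos"]-s["orientation"]@OT
    for i in range(1,n+1):
        p=knobw(a+(b-a)*i/n); print(((p-prev)*100).round(2)); prev=p
E
python3 - <<'E'
from h import *
nxt(2.0)
E
```

```text
t 6.25 F [ 4.6  2.3 -4. ] gap 0.0142 th 1.622 r mm 98.39804501457469 out 34.6043372021495 rv [0.7 3.7 1.2]
[-0.34 -0.09 -0.5 ]
[-0.35  0.05 -0.04]
[-0.35  0.05 -0.05]
[-0.34  0.05 -0.06]
[-0.34  0.05 -0.08]
[-0.34  0.05 -0.09]
[-0.33  0.05 -0.1 ]
[-0.33  0.05 -0.12]
[-0.33  0.05 -0.13]
[-0.32  0.04 -0.14]
```

Call:
servo_tool(
  series=[
    {"dx":-0.42,"dy":0.04,"dz":-0.1,"ax":0,"ay":0.6,"az":0},
    {"dx":-0.43,"dy":0.06,"dz":-0.1,"ax":0,"ay":0.6,"az":0},
    {"dx":-0.43,"dy":0.06,"dz":-0.1,"ax":0,"ay":0.6,"az":0},
    {"dx":-0.43,"dy":0.06,"dz":-0.1,"ax":0,"ay":0.6,"az":0},
    {"dx":-0.43,"dy":0.06,"dz":-0.11,"ax":0,"ay":0.6,"az":0},
    {"dx":-0.43,"dy":0.06,"dz":-0.12,"ax":0,"ay":0.6,"az":0},
    {"dx":-0.42,"dy":0.06,"dz":-0.14,"ax":0,"ay":0.6,"az":0},
    {"dx":-0.42,"dy":0.06,"dz":-0.15,"ax":0,"ay":0.6,"az":0},
    {"dx":-0.42,"dy":0.06,"dz":-0.17,"ax":0,"ay":0.6,"az":0},
    {"dx":-0.42,"dy":0.06,"dz":-0.18,"ax":0,"ay":0.6,"az":0},
  ],
)

```text
t: 7.08
tool_pos: [0.5211, -0.0854, 0.1461]
orientation: [[0.147, 0.987, 0.067], [0.936, -0.161, 0.313], [0.32, 0.016, -0.947]]
contact_force: [7.5, 1.9, 6.7]
finger_gap: 0.0143
```

Run:
```python
from h import *
nxt(2.4)
```

```text
t 7.08 F [7.5 1.9 6.7] gap 0.0143 th 1.875 r mm 100.53258747339461 out 33.956599571564496 rv [1.4 0.8 1.8]
[-0.28 -0.17 -0.82]
[-0.45  0.06 -0.18]
[-0.44  0.06 -0.21]
[-0.43  0.06 -0.23]
[-0.42  0.06 -0.25]
[-0.4   0.06 -0.27]
[-0.39  0.05 -0.3 ]
[-0.37  0.05 -0.32]
[-0.36  0.05 -0.33]
[-0.34  0.05 -0.35]
```

Run:
```python
from h import *
from scipy.optimize import least_squares
th=np.array([.953,1.261,1.61,1.875]);r=np.array([93.6,95.9,98.3,100.5]);P=np.c_[r*np.cos(th),r*np.sin(th)]
print(least_squares(lambda c:np.hypot(*(P-c).T)-93.6,[0,0]))
im=get_image("scene");print([(d["centre"],d["score"]) for d in tip_of("scene","lid_front")])
c=get_calibration("scene");print(np.round([proj(c,RB@lidpt(q)+TB)[0][::-1] for q in(.2,.3,.4,.5)],0))
```

```text
message: `ftol` termination condition is satisfied.
     success: True
      status: 2
         fun: [ 1.689e-01 -8.274e-02 -3.174e-01  2.738e-01]
           x: [-6.667e+00  4.984e+00]
        cost: 0.10553888880487608
         jac: [[-6.493e-01 -7.605e-01]
               [-3.839e-01 -9.234e-01]
               [-3.017e-02 -9.995e-01]
               [ 2.497e-01 -9.683e-01]]
        grad: [ 2.937e-09 -1.552e-08]
  optimality: 1.552259762394037e-08
 active_mask: [ 0.000e+00  0.000e+00]
        nfev: 7
        njev: 7
[([169.3, 227.7], 0.59)]
[[160. 243.]
 [165. 235.]
 [171. 228.]
 [177. 222.]]
```

```bash
cat >> h.py <<'E'
O0=O0+RB@np.array([-.0067,0,.005]); OT=RG.T@O0
E
python3 - <<'E'
from h import *
nxt(2.3)
E
```

```text
t 7.18 F [5.3 0.5 1.4] gap 0.0141 th 1.829 r mm 94.01926140709519 out 34.234911839532174 rv [1.4 0.7 1.8]
[-0.43 -0.12 -0.16]
[-0.41  0.06 -0.14]
[-0.41  0.06 -0.16]
[-0.4   0.06 -0.18]
[-0.39  0.05 -0.2 ]
[-0.38  0.05 -0.22]
[-0.37  0.05 -0.24]
[-0.36  0.05 -0.25]
[-0.35  0.05 -0.27]
[-0.33  0.05 -0.29]
```

Call:
servo_tool(
  series=[
    {"dx":-0.52,"dy":0.05,"dz":-0.18,"ax":0,"ay":0.4,"az":0},
    {"dx":-0.51,"dy":0.07,"dz":-0.18,"ax":0,"ay":0.4,"az":0},
    {"dx":-0.5,"dy":0.07,"dz":-0.2,"ax":0,"ay":0.4,"az":0},
    {"dx":-0.5,"dy":0.07,"dz":-0.22,"ax":0,"ay":0.4,"az":0},
    {"dx":-0.49,"dy":0.07,"dz":-0.24,"ax":0,"ay":0.4,"az":0},
    {"dx":-0.48,"dy":0.07,"dz":-0.27,"ax":0,"ay":0.4,"az":0},
    {"dx":-0.46,"dy":0.07,"dz":-0.29,"ax":0,"ay":0.4,"az":0},
    {"dx":-0.45,"dy":0.06,"dz":-0.31,"ax":0,"ay":0.4,"az":0},
    {"dx":-0.44,"dy":0.06,"dz":-0.33,"ax":0,"ay":0.4,"az":0},
    {"dx":-0.42,"dy":0.06,"dz":-0.36,"ax":0,"ay":0.4,"az":0},
  ],
)

```text
t: 8.02
tool_pos: [0.4907, -0.081, 0.1305]
orientation: [[0.159, 0.985, 0.059], [0.938, -0.17, 0.301], [0.306, 0.008, -0.952]]
contact_force: [5.2, 1.9, 8.6]
finger_gap: 0.0141
```

Run:
```python
from h import *
nxt(2.65)
im=get_image("scene");print([(d["centre"],d["score"]) for d in tip_of("scene","lid_front")])
c=get_calibration("scene");print(np.round([proj(c,RB@lidpt(q)+TB)[0][::-1] for q in(.4,.6,.8,1)],0))
cv2.imwrite("pics/d.png",cv2.resize(im[80:350,100:420,::-1],None,fx=1.6,fy=1.6))
```

```text
t 8.02 F [5.2 1.9 8.6] gap 0.0141 th 2.191 r mm 92.72984004191214 out 33.801317803375284 rv [2.2 0.2 2.3]
[-0.42 -0.16 -0.19]
[-0.33  0.05 -0.27]
[-0.32  0.04 -0.29]
[-0.3   0.04 -0.3 ]
[-0.29  0.04 -0.32]
[-0.27  0.04 -0.33]
[-0.26  0.04 -0.34]
[-0.24  0.03 -0.35]
[-0.23  0.03 -0.36]
[-0.21  0.03 -0.37]
[([189.7, 207.4], 0.72)]
[[171. 228.]
 [183. 216.]
 [196. 207.]
 [209. 201.]]
```

View pics/d.png

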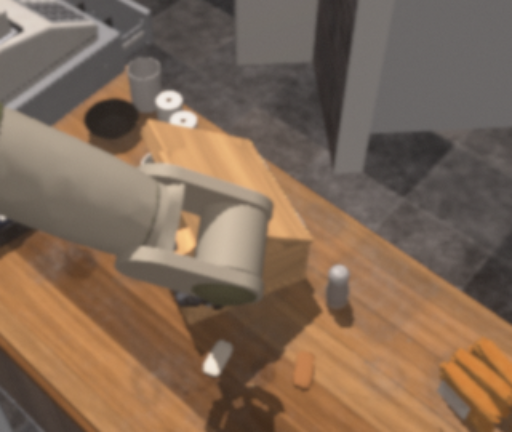

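Call:
servo_tool(
  series=[
    {"dx":-0.42,"dy":0.02,"dz":-0.28,"ax":-0.2,"ay":0.3,"az":0.1},
    {"dx":-0.4,"dy":0.03,"dz":-0.32,"ax":-0.2,"ay":0.3,"az":0.1},
    {"dx":-0.38,"dy":0.03,"dz":-0.35,"ax":-0.2,"ay":0.3,"az":0.1},
    {"dx":-0.36,"dy":0.03,"dz":-0.37,"ax":-0.2,"ay":0.3,"az":0.1},
    {"dx":-0.35,"dy":0.03,"dz":-0.39,"ax":-0.2,"ay":0.3,"az":0.1},
    {"dx":-0.33,"dy":0.03,"dz":-0.41,"ax":-0.2,"ay":0.3,"az":0.1},
    {"dx":-0.31,"dy":0.03,"dz":-0.42,"ax":-0.2,"ay":0.3,"az":0.1},
    {"dx":-0.29,"dy":0.03,"dz":-0.43,"ax":-0.2,"ay":0.3,"az":0.1},
    {"dx":-0.27,"dy":0.03,"dz":-0.44,"ax":-0.2,"ay":0.3,"az":0.1},
    {"dx":-0.25,"dy":0.03,"dz":-0.45,"ax":-0.2,"ay":0.3,"az":0.1},
  ],
)

```text
t: 8.95
tool_pos: [0.4694, -0.0785, 0.1027]
orientation: [[0.149, 0.988, 0.046], [0.953, -0.156, 0.261], [0.265, 0.005, -0.964]]
contact_force: [-10.5, -0.9, 10.1]
finger_gap: 0.0139
```

Run:
```python
from h import *
nxt(2.78)
im=get_image("scene");print([(d["centre"],d["score"]) for d in tip_of("scene","lid_front")])
c=get_calibration("scene");print(np.round([proj(c,RB@lidpt(q)+TB)[0][::-1] for q in(.8,.9,1,1.1,1.2)],0))
```

```text
t 8.95 F [-10.5  -0.9  10.1] gap 0.0139 th 2.575 r mm 89.15275856833246 out 33.33710861566022 rv [ 4.6 -0.3  1.5]
[-0.51 -0.2   0.08]
[-0.1   0.01 -0.17]
[-0.09  0.01 -0.17]
[-0.09  0.01 -0.17]
[-0.09  0.01 -0.17]
[-0.08  0.01 -0.17]
[-0.08  0.01 -0.17]
[-0.08  0.01 -0.18]
[-0.07  0.01 -0.18]
[-0.07  0.01 -0.18]
[]
[[196. 207.]
 [203. 203.]
 [209. 201.]
 [215. 199.]
 [221. 198.]]
```

Call:
servo_tool(
  series=[
    {"dx":-0.3,"dy":0,"dz":-0.05,"ax":0.2,"ay":0,"az":0},
    {"dx":-0.25,"dy":0,"dz":-0.15,"ax":0.2,"ay":0,"az":0},
    {"dx":-0.15,"dy":0.02,"dz":-0.22,"ax":0.2,"ay":0,"az":0},
    {"dx":-0.12,"dy":0.02,"dz":-0.22,"ax":0.2,"ay":0,"az":0},
    {"dx":-0.12,"dy":0.02,"dz":-0.22,"ax":0.2,"ay":0,"az":0},
    {"dx":-0.11,"dy":0.02,"dz":-0.22,"ax":0.2,"ay":0,"az":0},
    {"dx":-0.1,"dy":0.02,"dz":-0.22,"ax":0.2,"ay":0,"az":0},
    {"dx":-0.1,"dy":0.02,"dz":-0.22,"ax":0.2,"ay":0,"az":0},
    {"dx":-0.09,"dy":0.02,"dz":-0.22,"ax":0.2,"ay":0,"az":0},
    {"dx":0,"dy":0,"dz":0,"ax":0,"ay":0,"az":0},
  ],
)

```text
t: 9.88
tool_pos: [0.464, -0.0773, 0.0894]
orientation: [[0.145, 0.987, 0.073], [0.944, -0.161, 0.289], [0.296, 0.027, -0.955]]
contact_force: [-0.3, 1.8, 1.6]
finger_gap: 0.0138
```

Run:
```python
from h import *
nxt(2.85)
for n in("scene","top","wrist"):
  im=get_image(n);c=get_calibration(n);print(n,[(d["centre"],d["score"]) for d in tip_of(n,"lid_front")])
  print(np.round([proj(c,RB@lidpt(q)+TB)[0][::-1] for q in(.8,.9,1,1.1,1.2)],0).tolist())
  if n!="top":cv2.imwrite(f"pics/{n}e.png",im[...,::-1])
a=cv2.imread("pics/scenee.png");b=cv2.imread("pics/wriste.png")
cv2.imwrite("pics/e.png",cv2.resize(np.hstack([a[100:340,120:440],cv2.resize(b,(320,240))]),None,fx=1.25,fy=1.25))
```

```text
t 9.88 F [-0.3  1.8  1.6] gap 0.0138 th 2.74 r mm 88.30552679404457 out 33.593518546226555 rv [2.9 1.3 1.8]
[-0.56 -0.17  0.11]
[-0.04  0.01 -0.1 ]
[-0.04  0.01 -0.1 ]
[-0.04  0.01 -0.1 ]
[-0.04  0.   -0.1 ]
[-0.03  0.   -0.1 ]
[-0.03  0.   -0.1 ]
[-0.03  0.   -0.1 ]
[-0.03  0.   -0.1 ]
[-0.03  0.   -0.1 ]
scene [([215.8, 195.0], 0.9)]
[[196.0, 207.0], [203.0, 203.0], [209.0, 201.0], [215.0, 199.0], [221.0, 198.0]]
top [([232.5, 235.9], 0.87)]
[[225.0, 239.0], [229.0, 239.0], [232.0, 238.0], [234.0, 238.0], [236.0, 238.0]]
wrist []
[[-1305.0, 612.0], [-669.0, 387.0], [-391.0, 302.0], [-242.0, 266.0], [-151.0, 250.0]]
```

View pics/e.png

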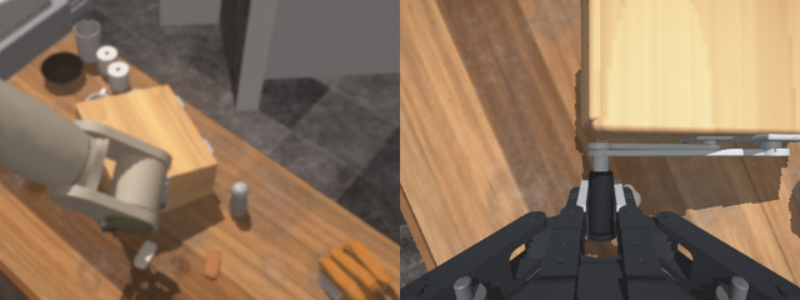

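Call:
servo_tool(
  series=[
    {"dx":0,"dy":0,"dz":0,"ax":0,"ay":0,"az":0},
    {"dx":0,"dy":0,"dz":0,"ax":0,"ay":0,"az":0},
    {"dx":0,"dy":0,"dz":0,"ax":0,"ay":0,"az":0},
    {"dx":0,"dy":0,"dz":0,"ax":0,"ay":0,"az":0},
    {"dx":0,"dy":0,"dz":0,"ax":0,"ay":0,"az":0},
    {"dx":0,"dy":0,"dz":0,"ax":0,"ay":0,"az":0},
    {"dx":0,"dy":0,"dz":0,"ax":0,"ay":0,"az":0},
    {"dx":0,"dy":0,"dz":0,"ax":0,"ay":0,"az":0},
    {"dx":0,"dy":0,"dz":0,"ax":0,"ay":0,"az":0},
    {"dx":0,"dy":0,"dz":0,"ax":0,"ay":0,"az":0},
  ],
  hand=100,
)

```text
t: 11.02
tool_pos: [0.4621, -0.0774, 0.0877]
orientation: [[0.145, 0.987, 0.067], [0.944, -0.158, 0.289], [0.296, 0.021, -0.955]]
contact_force: [0.2, -0.0, -0.1]
finger_gap: 0.0518
```

Call:
servo_tool(
  series=[
    {"dx":-0.05,"dy":-0.3,"dz":1,"ax":0,"ay":0,"az":0},
    {"dx":-0.1,"dy":-0.5,"dz":1.6,"ax":0,"ay":0,"az":0},
    {"dx":-0.1,"dy":-0.5,"dz":1.6,"ax":0,"ay":0,"az":0},
    {"dx":-0.1,"dy":-0.5,"dz":1.6,"ax":0,"ay":0,"az":0},
    {"dx":-0.1,"dy":-0.5,"dz":1.6,"ax":0,"ay":0,"az":0},
    {"dx":-0.1,"dy":-0.5,"dz":1.6,"ax":0,"ay":0,"az":0},
    {"dx":-0.1,"dy":-0.5,"dz":1.6,"ax":0,"ay":0,"az":0},
    {"dx":-0.1,"dy":-0.5,"dz":1.6,"ax":0,"ay":0,"az":0},
    {"dx":-0.1,"dy":-0.5,"dz":1.6,"ax":0,"ay":0,"az":0},
    {"dx":0,"dy":0,"dz":0,"ax":0,"ay":0,"az":0},
  ],
)

```text
t: 11.85
tool_pos: [0.4514, -0.1211, 0.2316]
orientation: [[0.145, 0.987, 0.064], [0.944, -0.158, 0.29], [0.296, 0.018, -0.955]]
contact_force: [0.4, -0.3, 0.8]
finger_gap: 0.0518
```

Run:
```python
from h import *
from scipy.optimize import least_squares
o={}
for n in("scene","top"):
  im=get_image(n);d=tip_of(n,"lid_front");print(n,[(x["centre"],x["score"]) for x in d]);o[n]=(get_calibration(n),np.array(d[0]["centre"])[::-1])
X=least_squares(lambda X:np.concatenate([proj(c,X)[0]-u for c,u in o.values()]),[.48,.07,.15],x_scale=.1);print("lid_front",X.x,X.fun)
for q in(1,1.1,1.2):print(q,RB@lidpt(q)+TB)
R=toolR(0);delta(X.x+[0,0,.08],R)
```

```text
scene [([213.9, 197.1], 0.59)]
top [([232.8, 236.6], 0.97), ([165.1, 180.9], 0.62)]
lid_front [0.49118836 0.08163322 0.16518995] [ 1.18998349 -0.03792487 -0.5459315   1.08260906]
1 [0.49640148 0.07502845 0.18894259]
1.1 [0.48962296 0.07596405 0.16779916]
1.2 [0.48496929 0.07660637 0.14607823]
t 12.05 F [ 0.2  0.3 -0.3] gap 0.052 | total d cm [ 4.08 20.11  1.71] rv [-17.1   3.2   1.1] | per row [0.41 2.01 0.17] [-1.71  0.32  0.11]
```

Call:
servo_tool(
  series=[
    {"dx":0.4,"dy":2,"dz":0.8,"ax":-1.7,"ay":0.3,"az":0.1},
    {"dx":0.4,"dy":2,"dz":0.5,"ax":-1.7,"ay":0.3,"az":0.1},
    {"dx":0.4,"dy":2,"dz":0,"ax":-1.7,"ay":0.3,"az":0.1},
    {"dx":0.4,"dy":2,"dz":0,"ax":-1.7,"ay":0.3,"az":0.1},
    {"dx":0.4,"dy":2,"dz":0,"ax":-1.7,"ay":0.3,"az":0.1},
    {"dx":0.4,"dy":2,"dz":0,"ax":-1.7,"ay":0.3,"az":0.1},
    {"dx":0.4,"dy":2,"dz":0,"ax":-1.7,"ay":0.3,"az":0.1},
    {"dx":0.4,"dy":2,"dz":0,"ax":-1.7,"ay":0.3,"az":0.1},
    {"dx":0.4,"dy":2,"dz":0,"ax":-1.7,"ay":0.3,"az":0.1},
    {"dx":0.4,"dy":2,"dz":0,"ax":-1.7,"ay":0.3,"az":0.1},
  ],
  hand=255,
)

```text
t: 12.88
tool_pos: [0.4872, 0.0894, 0.2305]
orientation: [[0.143, 0.99, -0.011], [0.99, -0.143, -0.005], [-0.007, -0.01, -1.0]]
contact_force: [0.3, -0.2, -0.2]
finger_gap: -0.0
```

Run:
```python
from h import *
delta([.487,.078,.19],toolR(0))
```

```text
t 12.88 F [ 0.3 -0.2 -0.2] gap -0.0 | total d cm [-0.02 -1.14 -4.05] rv [ 0.3 -0.6  0.4] | per row [-0.   -0.11 -0.41] [ 0.03 -0.06  0.04]
```

Call:
servo_tool(
  series=[
    {"dx":0,"dy":-0.12,"dz":-0.5,"ax":0,"ay":0,"az":0},
    {"dx":0,"dy":-0.12,"dz":-0.5,"ax":0,"ay":0,"az":0},
    {"dx":0,"dy":-0.12,"dz":-0.5,"ax":0,"ay":0,"az":0},
    {"dx":0,"dy":-0.12,"dz":-0.5,"ax":0,"ay":0,"az":0},
    {"dx":0,"dy":-0.12,"dz":-0.5,"ax":0,"ay":0,"az":0},
    {"dx":0,"dy":-0.12,"dz":-0.5,"ax":0,"ay":0,"az":0},
    {"dx":0,"dy":-0.12,"dz":-0.5,"ax":0,"ay":0,"az":0},
    {"dx":0,"dy":-0.12,"dz":-0.5,"ax":0,"ay":0,"az":0},
    {"dx":0,"dy":-0.12,"dz":-0.3,"ax":0,"ay":0,"az":0},
    {"dx":0,"dy":0,"dz":-0.2,"ax":0,"ay":0,"az":0},
  ],
)

```text
t: 13.72
tool_pos: [0.4852, 0.079, 0.1769]
orientation: [[0.141, 0.99, -0.019], [0.99, -0.141, -0.004], [-0.007, -0.018, -1.0]]
contact_force: [-0.6, -0.5, 0.2]
finger_gap: -0.0002
```

Call:
servo_tool(
  series=[
    {"dx":0,"dy":0,"dz":-0.25,"ax":0,"ay":0,"az":0},
    {"dx":0,"dy":0,"dz":-0.25,"ax":0,"ay":0,"az":0},
    {"dx":0,"dy":0,"dz":-0.25,"ax":0,"ay":0,"az":0},
    {"dx":0,"dy":0,"dz":-0.25,"ax":0,"ay":0,"az":0},
    {"dx":0,"dy":0,"dz":-0.25,"ax":0,"ay":0,"az":0},
    {"dx":0,"dy":0,"dz":-0.25,"ax":0,"ay":0,"az":0},
    {"dx":0,"dy":0,"dz":-0.25,"ax":0,"ay":0,"az":0},
    {"dx":0,"dy":0,"dz":-0.25,"ax":0,"ay":0,"az":0},
    {"dx":0,"dy":0,"dz":-0.25,"ax":0,"ay":0,"az":0},
    {"dx":0,"dy":0,"dz":-0.25,"ax":0,"ay":0,"az":0},
  ],
)

```text
t: 14.55
tool_pos: [0.4855, 0.0792, 0.15]
orientation: [[0.141, 0.99, -0.018], [0.99, -0.141, -0.004], [-0.007, -0.017, -1.0]]
contact_force: [-0.5, 0.5, 0.4]
finger_gap: 0.0001
```

Run:
```python
from h import *
s=get_image("scene");w=get_image("wrist")
print([(x["centre"],x["score"]) for x in tip_of("scene","lid_front")])
cv2.imwrite("pics/f.png",cv2.resize(np.hstack([s[120:312,110:366],cv2.resize(w,(256,192))])[...,::-1],(800,300)))
delta([.488,.078,.145],toolR(0))
```

```text
[([216.7, 195.8], 0.81)]
t 14.7 F [ 0.6  0.5 -0.4] gap -0.0 | total d cm [ 0.25 -0.12 -0.51] rv [ 0.2 -1.   0.2] | per row [ 0.03 -0.01 -0.05] [ 0.02 -0.1   0.02]
```

View pics/f.png

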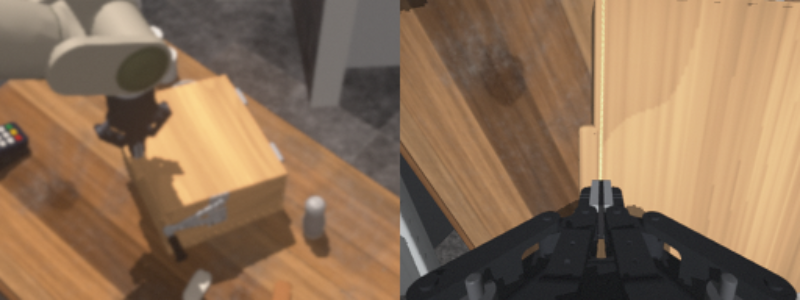

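Call:
servo_tool(
  series=[
    {"dx":0,"dy":0,"dz":0.6,"ax":0,"ay":0,"az":0},
    {"dx":0,"dy":0,"dz":0.6,"ax":0,"ay":0,"az":0},
    {"dx":0,"dy":0,"dz":0.6,"ax":0,"ay":-0.2,"az":0},
    {"dx":0,"dy":0,"dz":0.6,"ax":0,"ay":-0.2,"az":0},
    {"dx":0.2,"dy":0,"dz":0.3,"ax":0,"ay":-0.2,"az":0},
    {"dx":0.3,"dy":0,"dz":0.0,"ax":0,"ay":-0.2,"az":0},
    {"dx":0.3,"dy":-0.05,"dz":0.0,"ax":0,"ay":-0.2,"az":0},
    {"dx":0.2,"dy":-0.05,"dz":0,"ax":0,"ay":0,"az":0},
    {"dx":0,"dy":0,"dz":0,"ax":0,"ay":0,"az":0},
    {"dx":0,"dy":0,"dz":0,"ax":0,"ay":0,"az":0},
  ],
)

```text
t: 15.53
tool_pos: [0.4972, 0.0779, 0.1813]
orientation: [[0.141, 0.99, 0.004], [0.99, -0.141, -0.004], [-0.004, 0.005, -1.0]]
contact_force: [0.8, -0.7, 0.7]
finger_gap: -0.0003
```

Run:
```python
from h import *
from scipy.optimize import least_squares
o={}
for n in("scene","top"):
  im=get_image(n);d=tip_of(n,"lid_front");print(n,[(x["centre"],x["score"]) for x in d[:2]])
  if d:o[n]=(get_calibration(n),np.array(d[0]["centre"])[::-1])
if len(o)==2:
  X=least_squares(lambda X:np.concatenate([proj(c,X)[0]-u for c,u in o.values()]),[.48,.07,.15],x_scale=.1);print("lid_front",X.x,X.fun)
delta([.488,.078,.145],toolR(0))
w=get_image("wrist");cv2.imwrite("pics/g.png",w[...,::-1])
```

```text
scene [([218.5, 196.6], 0.82)]
top []
t 15.73 F [ 1.  -0.4 -0.2] gap -0.0001 | total d cm [-0.91  0.   -3.64] rv [0.2 0.3 0.2] | per row [-0.09  0.   -0.36] [0.02 0.03 0.02]
```

View pics/g.png

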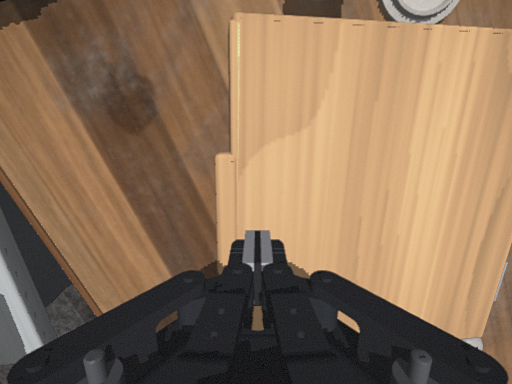

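Call:
servo_tool(
  series=[
    {"dx":-0.2,"dy":0,"dz":-0.4,"ax":0,"ay":0,"az":0},
    {"dx":-0.2,"dy":0,"dz":-0.4,"ax":0,"ay":0,"az":0},
    {"dx":-0.1,"dy":0,"dz":-0.4,"ax":0,"ay":0,"az":0},
    {"dx":0,"dy":0,"dz":-0.4,"ax":0,"ay":0,"az":0},
    {"dx":0,"dy":0,"dz":-0.4,"ax":0,"ay":0,"az":0},
    {"dx":0,"dy":0,"dz":-0.4,"ax":0,"ay":0,"az":0},
    {"dx":0,"dy":0,"dz":-0.2,"ax":0,"ay":0,"az":0},
    {"dx":0,"dy":0,"dz":-0.2,"ax":0,"ay":0,"az":0},
    {"dx":0,"dy":0,"dz":-0.2,"ax":0,"ay":0,"az":0},
    {"dx":0,"dy":0,"dz":-0.2,"ax":0,"ay":0,"az":0},
  ],
)

```text
t: 16.62
tool_pos: [0.4911, 0.0781, 0.1457]
orientation: [[0.141, 0.99, 0.004], [0.99, -0.141, -0.004], [-0.004, 0.004, -1.0]]
contact_force: [0.0, -0.0, 0.2]
finger_gap: -0.0002
```

Call:
servo_tool(
  series=[
    {"dx":0,"dy":0,"dz":-0.12,"ax":0,"ay":0,"az":0},
    {"dx":0,"dy":0,"dz":-0.12,"ax":0,"ay":0,"az":0},
    {"dx":0,"dy":0,"dz":-0.12,"ax":0,"ay":0,"az":0},
    {"dx":0,"dy":0,"dz":-0.12,"ax":0,"ay":0,"az":0},
    {"dx":0,"dy":0,"dz":-0.12,"ax":0,"ay":0,"az":0},
    {"dx":0,"dy":0,"dz":0,"ax":0,"ay":0,"az":0},
    {"dx":0,"dy":0,"dz":0,"ax":0,"ay":0,"az":0},
    {"dx":0,"dy":0,"dz":0,"ax":0,"ay":0,"az":0},
    {"dx":0,"dy":0,"dz":0,"ax":0,"ay":0,"az":0},
    {"dx":0,"dy":0,"dz":0,"ax":0,"ay":0,"az":0},
  ],
)

```text
t: 17.45
tool_pos: [0.4912, 0.0781, 0.1427]
orientation: [[0.14, 0.99, 0.005], [0.99, -0.14, -0.005], [-0.004, 0.006, -1.0]]
contact_force: [0.4, 0.7, -0.5]
finger_gap: -0.0001
```

Run:
```python
from h import *
im=get_image("scene");print([(x["centre"],x["score"]) for x in tip_of("scene","lid_front")])
c=get_calibration("scene");print(np.round([proj(c,RB@lidpt(q)+TB)[0][::-1] for q in(1.1,1.15,1.2,1.25,1.3)],1).tolist())
print(RB@lidpt(1.22,.22)+TB,RB@lidpt(1.22,.218)+TB)
delta([.488,.078,.145],toolR(0))
```

```text
[([220.7, 197.1], 0.88)]
[[215.0, 198.8], [217.9, 198.2], [220.7, 197.8], [223.4, 197.6], [226.0, 197.6]]
[0.48627139 0.07642665 0.141506  ] [0.48824476 0.07615427 0.14132824]
t 17.55 F [-0.  -0.6 -0.7] gap -0.0001 | total d cm [-0.31 -0.01  0.23] rv [0.3 0.3 0.2] | per row [-0.03 -0.    0.02] [0.03 0.03 0.02]
```

Call:
servo_tool(
  series=[
    {"dx":0,"dy":0,"dz":-0.12,"ax":0,"ay":0,"az":0},
    {"dx":0,"dy":0,"dz":-0.12,"ax":0,"ay":0,"az":0},
    {"dx":0,"dy":0,"dz":-0.12,"ax":0,"ay":0,"az":0},
    {"dx":0,"dy":0,"dz":-0.12,"ax":0,"ay":0,"az":0},
    {"dx":0,"dy":0,"dz":-0.12,"ax":0,"ay":0,"az":0},
    {"dx":0,"dy":0,"dz":-0.12,"ax":0,"ay":0,"az":0},
    {"dx":0,"dy":0,"dz":-0.12,"ax":0,"ay":0,"az":0},
    {"dx":0,"dy":0,"dz":-0.12,"ax":0,"ay":0,"az":0},
    {"dx":0,"dy":0,"dz":-0.12,"ax":0,"ay":0,"az":0},
    {"dx":0,"dy":0,"dz":-0.12,"ax":0,"ay":0,"az":0},
  ],
)

```text
t: 18.38
tool_pos: [0.4904, 0.0783, 0.1358]
orientation: [[0.139, 0.99, 0.005], [0.99, -0.139, -0.006], [-0.005, 0.006, -1.0]]
contact_force: [-3.7, 0.2, 6.3]
finger_gap: -0.0
```

Call:
servo_tool(
  series=[
    {"dx":0,"dy":0,"dz":-0.13,"ax":0,"ay":0,"az":0},
    {"dx":0,"dy":0,"dz":-0.13,"ax":0,"ay":0,"az":0},
    {"dx":0,"dy":0,"dz":-0.13,"ax":0,"ay":0,"az":0},
    {"dx":0,"dy":0,"dz":-0.13,"ax":0,"ay":0,"az":0},
    {"dx":0,"dy":0,"dz":-0.13,"ax":0,"ay":0,"az":0},
    {"dx":0,"dy":0,"dz":-0.13,"ax":0,"ay":0,"az":0},
    {"dx":0,"dy":0,"dz":-0.13,"ax":0,"ay":0,"az":0},
    {"dx":0,"dy":0,"dz":-0.13,"ax":0,"ay":0,"az":0},
    {"dx":0,"dy":0,"dz":-0.13,"ax":0,"ay":0,"az":0},
    {"dx":0,"dy":0,"dz":-0.13,"ax":0,"ay":0,"az":0},
  ],
)

```text
t: 19.22
tool_pos: [0.4899, 0.0784, 0.13]
orientation: [[0.137, 0.99, 0.006], [0.99, -0.137, -0.007], [-0.006, 0.007, -1.0]]
contact_force: [-7.9, -0.9, 16.7]
finger_gap: 0.0001
```

Call:
servo_tool(
  series=[
    {"dx":-0.03,"dy":0,"dz":-0.05,"ax":0,"ay":0,"az":0},
    {"dx":-0.03,"dy":0,"dz":-0.07,"ax":0,"ay":0,"az":0},
    {"dx":-0.03,"dy":0,"dz":-0.08,"ax":0,"ay":0,"az":0},
    {"dx":0,"dy":0,"dz":-0.1,"ax":0,"ay":0,"az":0},
    {"dx":0,"dy":0,"dz":-0.1,"ax":0,"ay":0,"az":0},
    {"dx":0,"dy":0,"dz":-0.1,"ax":0,"ay":0,"az":0},
    {"dx":0,"dy":0,"dz":-0.1,"ax":0,"ay":0,"az":0},
    {"dx":0,"dy":0,"dz":-0.1,"ax":0,"ay":0,"az":0},
    {"dx":0,"dy":0,"dz":-0.1,"ax":0,"ay":0,"az":0},
    {"dx":0,"dy":0,"dz":-0.1,"ax":0,"ay":0,"az":0},
  ],
)

```text
t: 20.05
tool_pos: [0.4899, 0.0784, 0.1302]
orientation: [[0.136, 0.991, 0.013], [0.991, -0.136, -0.009], [-0.007, 0.014, -1.0]]
contact_force: [-6.3, -0.4, 15.0]
finger_gap: 0.0002
```

Call:
servo_tool(
  series=[
    {"dx":0.03,"dy":0,"dz":-0.13,"ax":0,"ay":0,"az":0},
    {"dx":0.03,"dy":0,"dz":-0.14,"ax":0,"ay":0,"az":0},
    {"dx":0.03,"dy":0,"dz":-0.14,"ax":0,"ay":0,"az":0},
    {"dx":0,"dy":0,"dz":-0.14,"ax":0,"ay":0,"az":0},
    {"dx":0,"dy":0,"dz":-0.14,"ax":0,"ay":0,"az":0},
    {"dx":0,"dy":0,"dz":-0.14,"ax":0,"ay":0,"az":0},
    {"dx":0,"dy":0,"dz":-0.14,"ax":0,"ay":0,"az":0},
    {"dx":0,"dy":0,"dz":-0.14,"ax":0,"ay":0,"az":0},
    {"dx":0,"dy":0,"dz":-0.14,"ax":0,"ay":0,"az":0},
    {"dx":0,"dy":0,"dz":-0.14,"ax":0,"ay":0,"az":0},
  ],
)

```text
t: 20.88
tool_pos: [0.49, 0.0784, 0.13]
orientation: [[0.134, 0.991, 0.016], [0.991, -0.133, -0.012], [-0.01, 0.017, -1.0]]
contact_force: [-8.2, 1.1, 18.3]
finger_gap: 0.0002
```

Call:
servo_tool(
  series=[
    {"dx":0,"dy":0,"dz":0.1,"ax":0,"ay":0,"az":0},
    {"dx":0,"dy":0,"dz":0.2,"ax":0,"ay":0,"az":0},
    {"dx":0,"dy":0,"dz":0.4,"ax":0,"ay":0,"az":0},
    {"dx":0,"dy":0,"dz":0.6,"ax":0,"ay":0,"az":0},
    {"dx":0,"dy":0,"dz":0.6,"ax":0,"ay":0,"az":0},
    {"dx":0,"dy":0,"dz":0,"ax":0,"ay":0,"az":0},
    {"dx":0,"dy":0,"dz":0,"ax":0,"ay":0,"az":0},
    {"dx":0,"dy":0,"dz":0,"ax":0,"ay":0,"az":0},
    {"dx":0,"dy":0,"dz":0,"ax":0,"ay":0,"az":0},
    {"dx":0,"dy":0,"dz":0,"ax":0,"ay":0,"az":0},
  ],
)

```text
t: 21.72
tool_pos: [0.4903, 0.0783, 0.1504]
orientation: [[0.134, 0.991, 0.017], [0.991, -0.134, -0.012], [-0.01, 0.019, -1.0]]
contact_force: [0.1, 0.1, 0.5]
finger_gap: -0.0002
```

Run:
```python
from h import *
im=get_image("scene");print([(x["centre"],x["score"]) for x in tip_of("scene","lid_front")])
delta([.490,.078,.136],toolR(0))
```

```text
[([220.8, 196.3], 0.66), ([304.1, 234.8], 0.44)]
t 21.82 F [0.1 0.2 0.5] gap -0.0002 | total d cm [-0.03 -0.03 -1.44] rv [ 0.7  1.  -0.2] | per row [-0.   -0.   -0.14] [ 0.07  0.1  -0.02]
```

Call:
servo_tool(
  series=[
    {"dx":0,"dy":0,"dz":-0.4,"ax":0,"ay":0,"az":0},
    {"dx":0,"dy":0,"dz":-0.4,"ax":0,"ay":0,"az":0},
    {"dx":0,"dy":0,"dz":-0.4,"ax":0,"ay":0,"az":0},
    {"dx":0,"dy":0,"dz":-0.2,"ax":0,"ay":0,"az":0},
    {"dx":0,"dy":0,"dz":-0.2,"ax":0,"ay":0,"az":0},
    {"dx":0,"dy":0,"dz":-0.15,"ax":0,"ay":0,"az":0},
    {"dx":0,"dy":0,"dz":-0.1,"ax":0,"ay":0,"az":0},
    {"dx":0,"dy":0,"dz":-0.1,"ax":0,"ay":0,"az":0},
    {"dx":0,"dy":0,"dz":-0.05,"ax":0,"ay":0,"az":0},
    {"dx":0,"dy":0,"dz":-0.05,"ax":0,"ay":0,"az":0},
  ],
)

```text
t: 22.65
tool_pos: [0.4901, 0.0784, 0.1305]
orientation: [[0.133, 0.991, 0.017], [0.991, -0.133, -0.013], [-0.01, 0.018, -1.0]]
contact_force: [-1.7, -0.6, 4.1]
finger_gap: -0.0
```

Call:
servo_tool(
  series=[
    {"dx":0,"dy":0,"dz":0.1,"ax":0,"ay":0,"az":0},
    {"dx":0,"dy":0,"dz":0.3,"ax":0,"ay":0,"az":0},
    {"dx":0,"dy":0,"dz":1,"ax":0,"ay":0,"az":0},
    {"dx":0,"dy":0,"dz":2,"ax":0,"ay":0,"az":0},
    {"dx":-0.5,"dy":0,"dz":2,"ax":0,"ay":0,"az":0},
    {"dx":-1.5,"dy":0,"dz":2,"ax":0,"ay":0,"az":0},
    {"dx":-2,"dy":0,"dz":2,"ax":0,"ay":0,"az":0},
    {"dx":-2,"dy":0,"dz":1,"ax":0,"ay":0,"az":0},
    {"dx":-2,"dy":0,"dz":0,"ax":0,"ay":0,"az":0},
    {"dx":0,"dy":0,"dz":0,"ax":0,"ay":0,"az":0},
  ],
)

```text
t: 23.48
tool_pos: [0.4069, 0.0783, 0.2436]
orientation: [[0.133, 0.991, 0.02], [0.991, -0.133, -0.013], [-0.01, 0.021, -1.0]]
contact_force: [-0.1, -0.2, 0.8]
finger_gap: -0.0003
```

Run:
```python
from h import *
from scipy.optimize import least_squares
o={};ims=[]
for n in("scene","top"):
  im=get_image(n);ims.append(im[100:340,120:440]);d=tip_of(n,"lid_front");print(n,[(x["centre"],x["score"]) for x in d[:2]])
  if d:o[n]=(get_calibration(n),np.array(d[0]["centre"])[::-1])
  for l in ["muffin","espresso_cup","salt_shaker","cup_lid_1","sugar_1"]:
    print(n,l,[(np.round(d["centre"],1),round(d["score"],2)) for d in tip_of(n,l)[:2]])
if len(o)==2:
  X=least_squares(lambda X:np.concatenate([proj(c,X)[0]-u for c,u in o.values()]),[.48,.07,.15],x_scale=.1);print("lid_front",X.x,X.fun)
cv2.imwrite("pics/i.png",cv2.resize(np.hstack(ims)[...,::-1],(800,300)));print(get_state()["contact_force"])
```

```text
scene [([223.2, 195.6], 0.85)]
scene muffin []
scene espresso_cup [(array([189.2, 201.5]), 0.72)]
scene salt_shaker [(array([265.6, 312.9]), 0.71)]
scene cup_lid_1 [(array([183.9, 232.8]), 0.4)]
scene sugar_1 [(array([309.7, 291.6]), 0.8), (array([305.6, 234.6]), 0.68)]
top [([234.7, 235.3], 0.86)]
top muffin []
top espresso_cup [(array([193.4, 172.4]), 0.73)]
top salt_shaker [(array([157.6, 302. ]), 0.6), (array([244.2, 297.4]), 0.42)]
top cup_lid_1 [(array([165.3, 179.2]), 0.87)]
top sugar_1 [(array([234.6, 300.5]), 0.68), (array([158.2, 300.5]), 0.66)]
lid_front [0.48438541 0.08591715 0.12501707] [ 0.91751322 -0.02743103 -0.42381449  0.84284721]
[ 1.1950073  -0.29846426  0.60866356]
```

View pics/i.png

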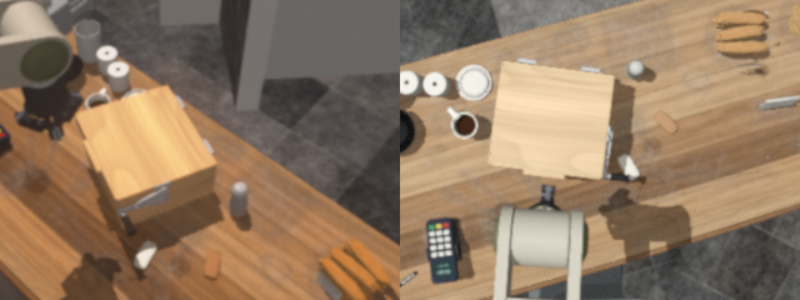

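```bash
python3 -c "from rig import *;sign_off()"
```

```text
the job is handed in; nothing more can be done
```

The pastry bin is shut and the job is handed in, at about 24 s of the 67 s allowed. `sign_off` gives no verdict, so I have only my own checks to go on.

I gripped the stay's knob and lifted it past centre. I then used the knob to lower the lid to about 1.1 rad and pressed the front lip down with the closed fingers.

**Home:** The lip stopped at z ≈ 0.130 m, inside the 0.122–0.140 m range. It did not move under 15 N, nor under 18 N (about 20 N total, against the 25 N limit). After I lifted off, a light re-touch met it at 0.1305 m with about 4 N, so it had stayed down. I could not read the buffer pin directly.

**Other things:** In the last picture the lid is closed, the gripper is clear and reads no real contact force. The cup, salt shaker, cup lid and sachets look to be where they were; the muffin is now hidden under the lid.

**What disagreed:**
- The last picture put the lip at z ≈ 0.125 m, against 0.130 m by touch, which is within a few mm of camera error.
- The knob's path fitted a circle about 8 mm off my first estimate, so I corrected for that on the way.
- The first press showed almost no force. I took it for a miss and moved 5 mm inboard, but the lid had in fact been following.

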